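# Lay the tall recorder pack down against the reader window

### The job

Two banded packs of stick recorders stand upright on the metal plate of the reading stand. With the fingers, push the taller one over, away from the robot, so that it lies flat on its side, then push it along the plate until its former top sits squared up flat against the dark window of the stand's back stop. Only push it: do not lift or carry it, leave the other packs and small things where they are, and finish clear of everything.

Things in the scene. Friction and masses are not known exactly. Their poses are not given: they have to be found in the camera images.
- stand: Fixed reading stand: aluminium plate 210 (x) x 250 (y) mm, its top 6 mm above the table, with a grey upright back stop on its far edge. Origin on the table under the plate's centre; x points from the open near edge (x = -105 mm, no lip) to the stop, y left along it, z up. The plate's left and right edges are open too.
- stand_stop (a point): Middle of the stop's flat face, which lies at x = +100 mm in the stand's frame, at plate height (6 mm above the table). The face, with its long dark window, runs the whole width; the stop's top is 62 mm above the table. Friction is high: a pack that arrives askew catches by its corner, so square it up on the way.
- tall_pack: The pack to tip: black block of eight banded recorders, 44 (x) x 71 (y) x 85 (z) mm, about 0.2 kg, the taller of the two packs on the plate; it stands loose near the open edge, about 60 mm left or right of the middle. Origin at the centre of its underside; z to its top, x away from the robot, within 0.15 rad of the stand's x.
- tall_pack_top (a point): Centre of the tall pack's top face, which must end flat against the window. Once the pack lies down, its underside stands upright facing the robot, the body's origin in the middle of that face, 22 mm above the plate.
- tall_pack_foot (a point): Middle of the tall pack's far lower edge, about which it tips, rather than sliding, when pushed near the top; past about 27 degrees it falls by itself. The edge stays down on the plate unless the pack is lifted or tipped the wrong way.
- short_pack: The other pack on the plate: same footprint, 44 x 71 mm, but 64 mm tall (six recorders). It stands about 125 mm to the side of the tall one, on either side of it. Origin at the centre of its underside. Leave it alone.
- third_pack: Bystander pack of five recorders, 44 x 71 x 53 mm, on the table to the right of the stand. Origin at the centre of its underside.
- pager: Bystander: off-white pocket pager, 48 x 62 x 17 mm, lying on the table to the left of the stand. Origin at the centre of its underside.
- plug_charger: Bystander: black plug-in charger, 76 x 36 x 24 mm, lying on the table to the right of the stand, beyond the third pack. Origin at the underside.
Not all that is in view belongs to the job. Leave any red look-alike of the tall_pack alone.

How it is judged:
By the outcome, as a careful person would: the job done as asked, in the order asked, and still so for the second after the job is handed in, with the robot touching nothing.
It also fails if it takes over 40 s, if anything falls off the work surface, if the arm or the gripper's body presses on something with over 40 N, if the wrist force passes 120 N, or if a joint passes its speed limit or range.

### The arm

A 7-joint arm with a two-finger parallel gripper is mounted at the origin on a cart in front of the work surface, level with it; the furniture and walls round the work are solid. World frame = base frame: x ahead of the robot, y to its left, z up, the work surface at z = 0. Lengths are in m, angles in rad, forces in N, time in s.
With the tool pointing down it reaches from about 0.425 to 0.925 m from the base axis. Payload 6.8 kg.
Tool frame: the origin (TCP) lies on the centre line of the jaws, within the pads' length; the fingertips stand 17 mm ahead of it and the grasp point (between the pads) lies 2 mm behind it; z points along the fingers, x is the direction in which the jaws open and shut, and the axes are right-handed (so a half turn about z gives the same grasp; the last joint's range is limited). The gripper opens to 85 mm and grips with 20 to 120 N. Pads are 22 mm wide; open, the fingers measure 114 mm over their backs; the gripper's body (76 mm by 85 mm) begins 54 mm behind the grasp point. The pads swing forward as they close: fully open they stand 13 mm farther back than shut.
Start: joints at [-1.284, 0.477, 0.022, 1.555, -0.011, 1.109, -0.083], TCP at [0.26, 0.623, 0.222] pointing down, gripper open.
Joint ranges: [-2.96, 2.96], [-0.34, 2.1], [-1.41, 1.46], [0.24, 2.44], [-1.37, 4.51], [0.17, 1.92], [-2.96, 2.96]. Speed limits (rad/s): [2.39, 2.39, 3.14, 3.14, 3.14, 3.14, 3.14].

### API

Orientations are given as a rotation vector (axis times angle).
In Python, from bench import r gives the robot as it stands.
- The arm moves only by the tool arm_command, never from a script. Its argument "increments" is a list of rows, each a list of 3 entries, a list of its own where there are three numbers: the shift along the world's x, y, z in m, then the turn, a rotation vector about the world's x, y, z in rad, then the opening in per cent of the stroke, from 0 (shut) to 100 (fully open). A call has 1 to 10 rows; each row is the pose to reach, as a shift and turn from the pose commanded when the call began; what a row does not reach only later rows make up. A row lasts 1/10 s, in which the tool goes at most 50 mm and 8.59 degrees, less where a joint would pass 70% of its speed; a pose out of reach is approached as far as the arm can. A call with a gripper value outside its range is refused whole. The fingers move at their own pace and stop on an object; "newtons" is the grip in N (left out, the last holds). Time passes only in rows, so rows that repeat a pose let the fingers close. It gives the time, the measured TCP pose, the force and the opening at its end, in the units of the state.
- r.get_obs(): the state, without advancing time (a new reading comes with each control period).
- r.grab_frame(name): name is "scene" or "side" or "wrist"; returns the picture (420x560x3 uint8, blue, green, red); there is no depth.
- r.camera_model(name): a dict with "camera_matrix" (3x3 intrinsics, pixels), "camera_from_world" (4x4, takes a point from world to camera coordinates). Camera axes: x right, y down, z forward; pixel columns grow to the right and rows downward; lengths in m; the calibration is good to about 2 mm. A picture is of the moment at which its call begins: read the wrist's pose just before it. camera_model takes no time and is no camera call; for the wrist camera it gives the pose at the moment of the call.
- r.hand_in(): hands the job in, once; it reports no verdict.
The state is a dict: "clock": time; "joints": joint angles; "qvel": joint speeds; "tau": joint torques, N m; "tcp_pos": TCP position; "orientation": TCP orientation; "contact_force": force on the tool from outside, world axes, zero at the start; "moment": the same for the moment, N m; "grip_width": finger opening in m.
Only numpy, scipy, OpenCV 4.12 (cv2) and the standard library are available. Lean on these libraries where they do the work, as an engineer would, in place of code of your own. Each camera call takes 0.05 s, during which the arm holds its last target. There are 200 camera calls.

## Working session

There is one attempt and no reset: what is moved stays moved. The work goes in short steps, Python scripts to look and compute and a tool call to move; the robot and the scene stay as the last step left them, time stands still between calls to the robot, and variables do not carry over. Pictures are saved under pics/ and viewed, about 8 in all and at most 12, crops included, and the job is handed in when it is done.

Besides the shell and the picture viewer there is one more tool, called after "Request:" in YAML: its name, and indented under it one key for each argument. arm_command: Moves the arm, as the interface text tells. Its arguments: {"type":"object","properties":{"increments":{"type":"array","items":{"type":"array"}},"newtons":{"type":"number"}},"required":["increments"]}

```bash
mkdir -p pics; ls
python3 - <<'E'
from bench import r
import cv2
for n in("scene","side"):
    cv2.imwrite(f"pics/{n}0.png",r.grab_frame(n))
    m=r.camera_model(n);print(n,m["camera_matrix"],m["camera_from_world"])
o=r.get_obs();print(o)
E
```

```text
pics
scene [[516.92500027   0.         277.83556581]
 [  0.         516.92500027 211.32339696]
 [  0.           0.           1.        ]] [[-0.88817444 -0.45947209  0.00561796  0.33035463]
 [-0.19201015  0.35999885 -0.91298024  0.24145041]
 [ 0.41746649 -0.81196442 -0.40796509  0.7006346 ]
 [ 0.          0.          0.          1.        ]]
side [[533.44771813   0.         278.55164619]
 [  0.         533.44771813 208.04594661]
 [  0.           0.           1.        ]] [[ 0.96856394 -0.24745932  0.02545155 -0.52860699]
 [-0.08726557 -0.43379502 -0.89677567  0.03051955]
 [ 0.23295625  0.86636353 -0.4417529   1.06614593]
 [ 0.          0.          0.          1.        ]]
{'clock': 0.1, 'joints': array([-1.28410818,  0.47771665,  0.02236615,  1.55633071, -0.01146355,
        1.10932785, -0.08309109]), 'qvel': array([-0.00120813, -0.00203396,  0.00042684, -0.00122037, -0.00012163,
       -0.00067793,  0.00064426]), 'tau': array([ 5.12796934e-03, -5.97757423e+01,  1.61397278e+00, -2.81952327e+01,
        1.28256460e-02,  5.01790841e-03, -4.08363348e-06]), 'tcp_pos': array([0.25943804, 0.62255866, 0.22093319]), 'orientation': array([ 2.61306564e+00,  1.74209570e+00, -2.00838662e-03]), 'contact_force': array([ 0.72294559,  0.1526277 , -0.03322359]), 'moment': array([ 0.00958095, -0.00548028,  0.0016692 ]), 'grip_width': 0.08553594979510508}
```

View pics/scene0.png

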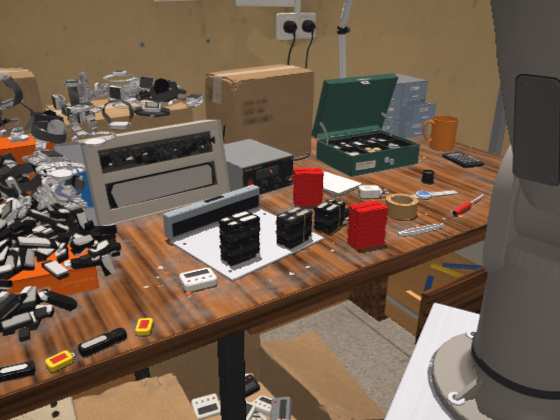

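View pics/side0.png

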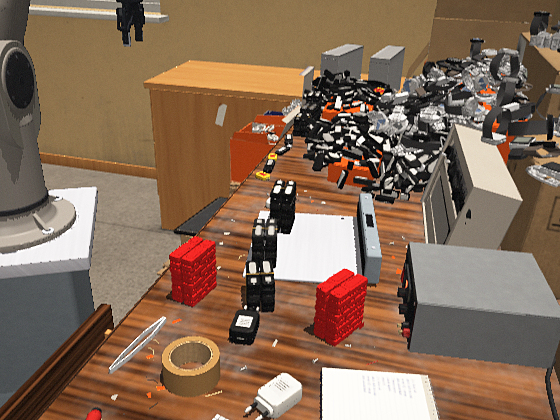

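The scene view shows the tall black pack at (240,240), the short one at (295,228), the third pack at (329,216), red look-alikes at (308,187) and (367,225), and the pager at (198,280). In the side view the tall pack is at (283,205), the short one at (264,240), the third at (261,285) and the charger at (243,325). I choose the tall pack, leftmost on the plate, and check it in a close crop.

Run:
```python
import cv2,numpy as np
a=cv2.imread("pics/scene0.png")[180:280,155:335]; b=cv2.imread("pics/side0.png")[170:320,230:390]
def g(im,x0,y0,k):
    im=cv2.resize(im,None,fx=k,fy=k,interpolation=cv2.INTER_CUBIC)
    h,w=im.shape[:2]
    for u in range(0,w//k,20):
        cv2.line(im,(u*k,0),(u*k,6),(0,255,255),1);cv2.putText(im,str(u+x0),(u*k,16),0,.35,(0,0,255),1)
    for v in range(0,h//k,20):
        cv2.line(im,(0,v*k),(6,v*k),(0,255,255),1);cv2.putText(im,str(v+y0),(8,v*k+4),0,.35,(0,0,255),1)
    return im
cv2.imwrite("pics/c1.png",g(a,155,180,4));cv2.imwrite("pics/c2.png",g(b,230,170,4))
```

```text
(no output)
```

View pics/c1.png

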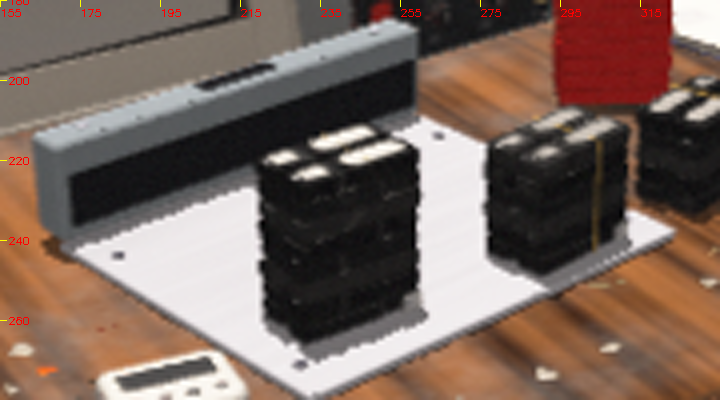

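View pics/c2.png

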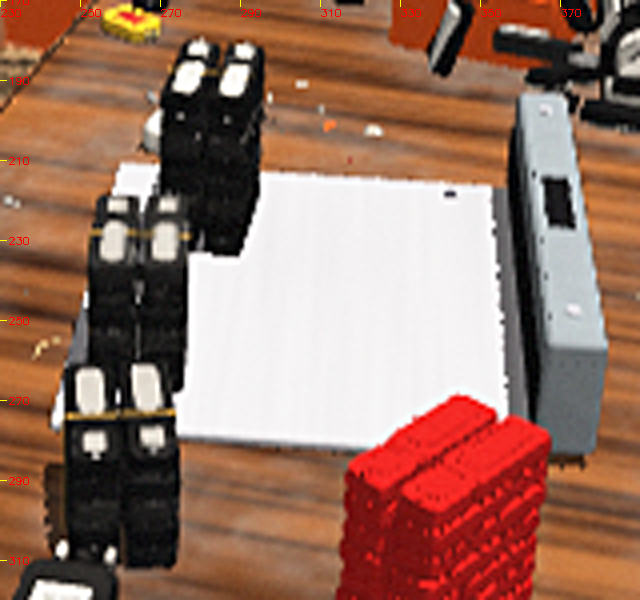

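```bash
cat > h.py <<'E'
import numpy as np
from bench import r
def ray(n,uv,z,m=None):
    m=m or r.camera_model(n);T=np.array(m["camera_from_world"]);R=T[:3,:3];c=-R.T@T[:3,3]
    d=R.T@np.linalg.solve(m["camera_matrix"],[*uv,1]);return c+d*(z-c[2])/d[2]
def proj(n,p,m=None):
    m=m or r.camera_model(n);q=m["camera_matrix"]@(m["camera_from_world"]@np.r_[p,1])[:3];return q[:2]/q[2]
E
python3 - <<'E'
from h import *
np.set_printoptions(precision=4,suppress=True)
for n,l,uv,z in [("scene","plate NL",(233,279.5),.006),("scene","plate NR",(323.7,237.5),.006),("scene","plate FL",(173.7,241.7),.006),
 ("side","NR",(243,276),.006),("side","FR",(362.5,281.7),.006),("side","NL",(259.5,211),.006),("side","stop top near R",(367,258),.062),("side","stop top near L",(359,194),.062),
 ("scene","stoptop nearL",(165,217.5),.062),("scene","stoptop nearR",(259,194),.062),
 ("scene","tb NL",(231.2,266),.006),("scene","tb FL",(221.2,260.5),.006),("scene","tb NR",(259.5,256),.006),
 ("scene","tt NL",(230,225.5),.091),("scene","tt FL",(220,219.5),.091),("scene","tt NR",(259.3,217),.091),("scene","tt FR",(248,211.7),.091),
 ("side","tt NR",(270.5,198),.091),("side","tt FR",(294,199),.091),("side","tt NL",(274,181),.091),("side","tt FL",(296,181),.091),
 ("side","tb FR",(289,233.5),.006),("side","tb FL?",(295,216),.006),
 ("scene","sh NL",(290,219),.07),("scene","sh NR",(312,210),.07)]:
    print(n,l,ray(n,uv,z))
E
```

```text
scene plate NL [ 0.4895 -0.0492  0.006 ]
scene plate NR [ 0.4086 -0.283   0.006 ]
scene plate FL [ 0.6775 -0.1183  0.006 ]
side NR [ 0.4089 -0.2906  0.006 ]
side FR [ 0.6025 -0.3499  0.006 ]
side NL [ 0.4899 -0.055   0.006 ]
side stop top near R [ 0.5987 -0.3644  0.062 ]
side stop top near L [ 0.6803 -0.1288  0.062 ]
scene stoptop nearL [ 0.6887 -0.1112  0.062 ]
scene stoptop nearR [ 0.5819 -0.3122  0.062 ]
scene tb NL [ 0.5183 -0.0891  0.006 ]
scene tb FL [ 0.5468 -0.098   0.006 ]
scene tb NR [ 0.4897 -0.1486  0.006 ]
scene tt NL [ 0.5187 -0.0906  0.091 ]
scene tt FL [ 0.5494 -0.1039  0.091 ]
scene tt NR [ 0.4894 -0.1487  0.091 ]
scene tt FR [ 0.521 -0.16   0.091]
side tt NR [ 0.484  -0.1722  0.091 ]
side tt FR [ 0.5257 -0.1849  0.091 ]
side tt NL [ 0.5094 -0.0962  0.091 ]
side tt FL [ 0.5526 -0.1046  0.091 ]
side tb FR [ 0.5252 -0.1626  0.006 ]
side tb FL? [ 0.5574 -0.0925  0.006 ]
scene sh NL [ 0.4532 -0.2089  0.07  ]
scene sh NR [ 0.4324 -0.2702  0.07  ]
```

The crop confirms it: the tall pack's top is about (239,217) in the scene view, and it is clearly taller than the short one at (295,215). The stand's yaw is about -0.33 rad and its centre about (0.548,-0.203). The pack's centre is about (0.520,-0.127), with yaw around -0.4. I'll move behind it for a close look.

Request:
arm_command:
  increments:
    - [[0.18,-0.72,0.03],[0,0,0],45]
    - [[0.18,-0.72,0.03],[0,0,0],45]
    - [[0.18,-0.72,0.03],[0,0,0],45]
    - [[0.18,-0.72,0.03],[0,0,0],45]
    - [[0.18,-0.72,0.03],[0,0,0],45]
    - [[0.18,-0.72,0.03],[0,0,0],45]
    - [[0.18,-0.72,0.03],[0,0,0],45]
    - [[0.18,-0.72,0.03],[0,0,0],45]
    - [[0.18,-0.72,0.03],[0,0,0],45]
    - [[0.18,-0.72,0.03],[0,0,0],45]

```text
clock: 1.1
tcp_pos: [0.3807, 0.1363, 0.242]
orientation: [-2.614, -1.743, -0.0]
contact_force: [1.3, 0.3, -0.1]
grip_width: 0.0384
```

Request:
arm_command:
  increments:
    - [[0.06,-0.23,0.01],[0,0,0.04],45]
    - [[0.06,-0.23,0.01],[0,0,0.04],45]
    - [[0.06,-0.23,0.01],[0,0,0.04],45]
    - [[0.06,-0.23,0.01],[0,0,0.04],45]
    - [[0.06,-0.23,0.01],[0,0,0.04],45]
    - [[0.06,-0.23,0.01],[0,0,0.04],45]
    - [[0.06,-0.23,0.01],[0,0,0.04],45]

```text
clock: 1.8
tcp_pos: [0.4404, -0.0921, 0.2517]
orientation: [-2.58, -1.791, 0.001]
contact_force: [-0.9, 0.8, 0.3]
grip_width: 0.0384
```

Run:
```python
from h import *
import cv2,json
m=r.camera_model("wrist");im=r.grab_frame("wrist");cv2.imwrite("pics/w1.png",im)
json.dump({k:np.array(v).tolist() for k,v in m.items() if k!="x"},open("w1.json","w"))
print(r.get_obs()["tcp_pos"],m)
for p in [(.5205,-.1265,.091),(.643,-.2355,.062),(.4488,-.169,.006)]: print(proj("wrist",p,m))
```

```text
[ 0.44040853 -0.09098404  0.25165136] {'camera_matrix': array([[329.09553456,   0.        , 278.64452099],
       [  0.        , 329.09553456, 210.96126934],
       [  0.        ,   0.        ,   1.        ]]), 'camera_from_world': array([[ 0.34977884,  0.93683157, -0.00117246, -0.06900166],
       [ 0.88669206, -0.3306541 ,  0.32317961, -0.4732389 ],
       [ 0.30237718, -0.114081  , -0.94633692,  0.26439971],
       [ 0.        ,  0.        ,  0.        ,  1.        ]])}
[273.42031628 266.91138902]
[228.71206068 361.09703792]
[222.68071058 197.06277966]
```

View pics/w1.png

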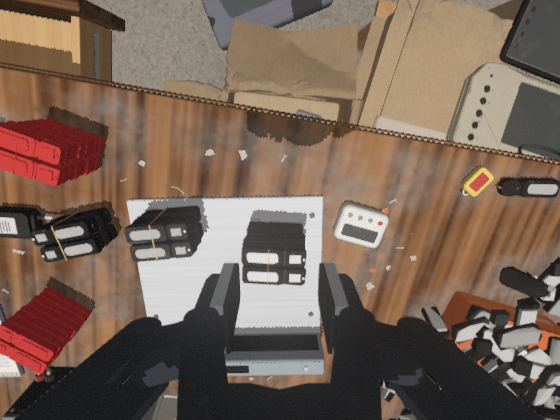

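The wrist view shows the tall pack at (275,255), nearly aligned with the tool, and the plate's near corners at (128,199) and (322,196). The short pack is at (167,235) and the stop at (275,350).

Run:
```python
from h import *
import cv2,json
m={k:np.array(v) for k,v in json.load(open("w1.json")).items()}
im=cv2.imread("pics/w1.png")
g=im.max(axis=2)
# far edge of tall pack (black->plate, going down) per column
pts=[]
for u in range(250,300,2):
    c=g[262:310,u]; k=[i for i in range(len(c)-3) if (c[i:i+3]>150).all() and c[max(0,i-4):i].min(initial=255)<70]
    k=[i for i in k if i+262>279]
    if k: pts.append((u,262+k[0]-.5))
print(pts)
W=np.array([ray("wrist",p,.091,m)[:2] for p in pts]);
vx,vy,x0,y0=cv2.fitLine(W.astype(np.float32),cv2.DIST_HUBER,0,.001,.001).ravel();print("far top edge pt",x0,y0,"yaw",-np.arctan(vx/vy))
# near plate edge
pts=[]
for u in list(range(208,240,3))+list(range(312,320,2))+list(range(132,140,2)):
    c=im[185:215,u].min(axis=1).astype(int); d=np.argmax(np.diff(c)); pts.append((u,185+d+.5))
W=np.array([ray("wrist",p,.006,m)[:2] for p in pts]);print(pts)
vx,vy,x0,y0=cv2.fitLine(W.astype(np.float32),cv2.DIST_HUBER,0,.001,.001).ravel();print("plate near",x0,y0,"yaw",-np.arctan(vx/vy))
for l,p,z in [("NR",(128,199),.006),("NL",(322.5,196),.006),("tFR",(244,283),.091),("tFL",(305,284),.091),("tNL",(305,251),.091),("tNR",(244,251),.091),("stopR",(227,352),.062),("stopL",(322,349),.062)]: print(l,ray("wrist",p,z,m))
c=cv2.resize(im[190:300,120:340],None,fx=3.6,fy=3.6,interpolation=cv2.INTER_CUBIC);cv2.imwrite("pics/w1c.png",c)
```

```text
[]Traceback (most recent call last):
  File "<stdin>", line 14, in <module>
cv2.error: OpenCV(4.12.0) /io/opencv/modules/imgproc/src/linefit.cpp:618: error: (-215:Assertion failed) npoints2 >= 0 || npoints3 >= 0 in function 'fitLine'
```

Run:
```python
from h import *
import cv2,json
m={k:np.array(v) for k,v in json.load(open("w1.json")).items()}
im=cv2.imread("pics/w1.png");g=im.min(axis=2).astype(int)
def edge(us,v0,v1,z,l):
    pts=[(u,v0+np.argmax(np.diff(g[v0:v1,u]))+.5) for u in us]
    W=np.array([ray("wrist",p,z,m)[:2] for p in pts])
    vx,vy,x0,y0=cv2.fitLine(W.astype(np.float32),cv2.DIST_HUBER,0,.001,.001).ravel();print(l,[p[1] for p in pts],x0,y0,"yaw",-np.arctan(vx/vy))
edge(range(248,302,3),276,295,.091,"tall far top")
edge(list(range(134,142,2))+list(range(208,240,3))+list(range(312,321,2)),185,212,.006,"plate near")
for l,p,z in [("NR",(128,199),.006),("NL",(322.5,196),.006),("tFR",(244,283),.091),("tFL",(305,284),.091),("tNL",(305,251),.091),("tNR",(244,251),.091),("stopR",(227,352),.062),("stopL",(322,349),.062)]: print(l,ray("wrist",p,z,m))
c=cv2.resize(im[190:300,120:340],None,fx=3.6,fy=3.6,interpolation=cv2.INTER_CUBIC);cv2.imwrite("pics/w1c.png",c)
```

```text
tall far top [np.float64(282.5), np.float64(282.5), np.float64(282.5), np.float64(283.5), np.float64(283.5), np.float64(283.5), np.float64(283.5), np.float64(283.5), np.float64(283.5), np.float64(284.5), np.float64(284.5), np.float64(283.5), np.float64(283.5), np.float64(283.5), np.float64(284.5), np.float64(284.5), np.float64(284.5), np.float64(284.5)] 0.5366641 -0.14052385 yaw -0.39952558
plate near [np.float64(198.5), np.float64(198.5), np.float64(198.5), np.float64(198.5), np.float64(197.5), np.float64(197.5), np.float64(197.5), np.float64(197.5), np.float64(197.5), np.float64(197.5), np.float64(198.5), np.float64(197.5), np.float64(197.5), np.float64(197.5), np.float64(196.5), np.float64(196.5), np.float64(195.5), np.float64(195.5), np.float64(195.5), np.float64(195.5)] 0.44407815 -0.18330303 yaw -0.34096596
NR [ 0.40943384 -0.2818242   0.006     ]
NL [ 0.49132092 -0.05101686  0.006     ]
tFR [ 0.5276522  -0.16329363  0.091     ]
tFL [ 0.55188768 -0.10178802  0.091     ]
tNL [ 0.51457986 -0.0889482   0.091     ]
tNR [ 0.49230604 -0.14870869  0.091     ]
stopR [ 0.62879466 -0.23177687  0.062     ]
stopL [ 0.66678907 -0.1160776   0.062     ]
```

View pics/w1c.png

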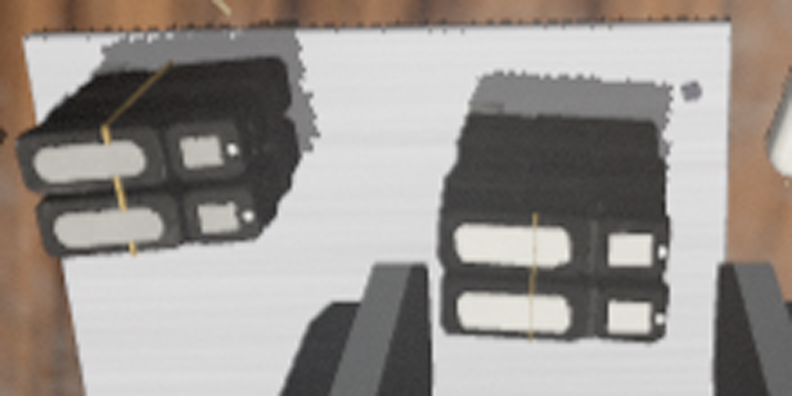

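Pack: centre about (0.520,-0.1255), yaw -0.39, about 0.055 rad askew to the stand. I'll descend behind it, 20 mm clear, aligned to the pack.

Request:
arm_command:
  increments:
    - [[0.03,-0.014,-0.03],[0,0,-0.03],45]
    - [[0.03,-0.014,-0.07],[0,0,-0.03],45]
    - [[0.03,-0.014,-0.11],[0,0,-0.03],45]
    - [[0.03,-0.014,-0.145],[0,0,-0.03],45]
    - [[0.03,-0.014,-0.167],[0,0,-0.03],45]
    - [[0.03,-0.014,-0.167],[0,0,-0.03],45]
    - [[0.03,-0.014,-0.167],[0,0,-0.03],45]

```text
clock: 2.55
tcp_pos: [0.4708, -0.1045, 0.0852]
orientation: [-2.603, -1.757, 0.001]
contact_force: [0.5, 0.3, 0.2]
grip_width: 0.0381
```

Run:
```python
from h import *
import cv2
s=r.grab_frame("side")[150:300,220:400];print(r.get_obs()["tcp_pos"],r.get_obs()["contact_force"])
cv2.imwrite("pics/s1.png",cv2.resize(s,None,fx=4,fy=4))
```

```text
[ 0.4714871  -0.10483286  0.0859217 ] [-0.0951892   0.27096684  0.91769993]
```

View pics/s1.png

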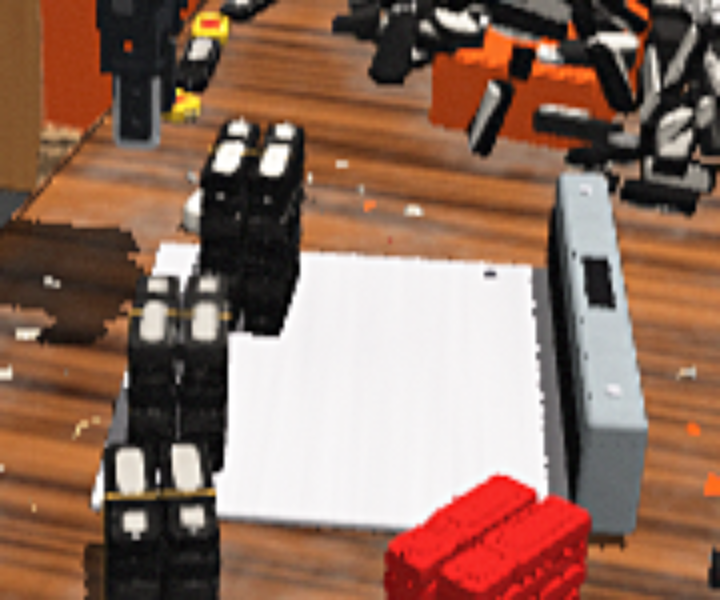

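Run:
```python
from h import *
for p in [(.471,-.1045,.068),(.463,-.125,.068),(.463,-.125,.08),(.463,-.125,.09),(.463,-.125,.1),(.471,-.1045,.16)]: q=proj("side",p);print(p,q,(q-[220,150])*4)
```

```text
(0.471, -0.1045, 0.068) [255.89368314 194.7859099 ] [143.57473256 179.1436396 ]
(0.463, -0.125, 0.068) [254.08622281 199.47470002] [136.34489122 197.89880007]
(0.463, -0.125, 0.08) [254.11847612 193.85920532] [136.4739045  175.43682127]
(0.463, -0.125, 0.09) [254.1456085 189.135298 ] [136.58243398 156.541192  ]
(0.463, -0.125, 0.1) [254.17297553 184.37053449] [136.69190212 137.48213794]
(0.471, -0.1045, 0.16) [256.21718533 150.87913576] [144.86874134   3.51654305]
```

The fingertips look higher than the stated 17 mm ahead of the TCP, so I'll check from the scene camera before pushing.

Run:
```python
from h import *
import cv2
im=r.grab_frame("scene");o=r.get_obs();t=o["tcp_pos"];print(t,o["orientation"])
J=np.array([.380,.925,0]);
for d in (17,0,-17):
    for s in (-.02,.02):
        q=proj("scene",t+s*J-[0,0,d/1000]);print(d,s,q);cv2.circle(im,tuple(int(x) for x in q.round()),1,(0,255,0) if d==17 else (0,0,255),-1)
q=proj("side",t-.02*J-[0,0,.017]);print(q)
a=im[140:290,150:330];b=r.grab_frame("side")[130:280,220:330]
for d,c in((.017,(0,255,0)),(0,(0,0,255))):
    q=proj("side",t-.02*J-[0,0,d])-[220,130];cv2.circle(b,tuple(int(x) for x in q.round()),1,c,-1)
cv2.imwrite("pics/s2.png",cv2.resize(np.hstack([a,b]),None,fx=2.75,fy=3.9 if 0 else 2.75,interpolation=cv2.INTER_NEAREST))
```

```text
[ 0.4718515  -0.10507565  0.08629433] [2.60358036 1.75646341 0.00329626]
17 -0.02 [264.56480166 235.15454256]
17 0.02 [247.50838725 241.45638223]
0 -0.02 [264.52033516 226.9657964 ]
0 0.02 [247.33639715 233.10699117]
-17 -0.02 [264.47522122 218.6578192 ]
-17 0.02 [247.16183892 224.63292879]
[254.56808118 198.51111623]
```

View pics/s2.png

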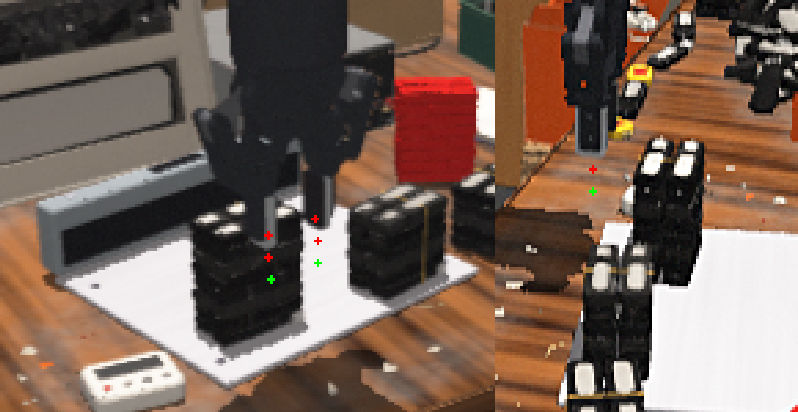

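The tips sit about 10 mm above the reported TCP (tip z about 0.096), which would pass over the 0.091 pack. I'll correct by what I see: lower 28 mm and begin a slow push.

Request:
arm_command:
  increments:
    - [[0,0,-0.014],[0,0,0],45]
    - [[0,0,-0.028],[0,0,0],45]
    - [[0,0,-0.028],[0,0,0],45]
    - [[0.007,-0.003,-0.028],[0,0,0],45]
    - [[0.014,-0.006,-0.028],[0,0,0],45]
    - [[0.018,-0.0075,-0.028],[0,0,0],45]
    - [[0.022,-0.009,-0.028],[0,0,0],45]
    - [[0.026,-0.0105,-0.028],[0,0,0],45]
    - [[0.029,-0.012,-0.028],[0,0,0],45]

```text
clock: 3.6
tcp_pos: [0.5, -0.1177, 0.057]
orientation: [-2.605, -1.756, 0.0]
contact_force: [-1.2, 1.0, 1.4]
grip_width: 0.0384
```

```bash
cat > v.py <<'E'
from h import *
import cv2,sys
a=r.grab_frame("scene")[140:290,150:330];b=r.grab_frame("side")[140:290,220:370];o=r.get_obs();print(o["clock"],o["tcp_pos"],o["contact_force"])
cv2.imwrite(sys.argv[1],cv2.resize(np.hstack([a,b]),None,fx=2.4,fy=2.4,interpolation=cv2.INTER_CUBIC))
E
python3 v.py pics/s3.png
```

```text
3.7 [ 0.50032207 -0.1178344   0.05702876] [0.11260066 0.08871765 0.12841324]
```

View pics/s3.png

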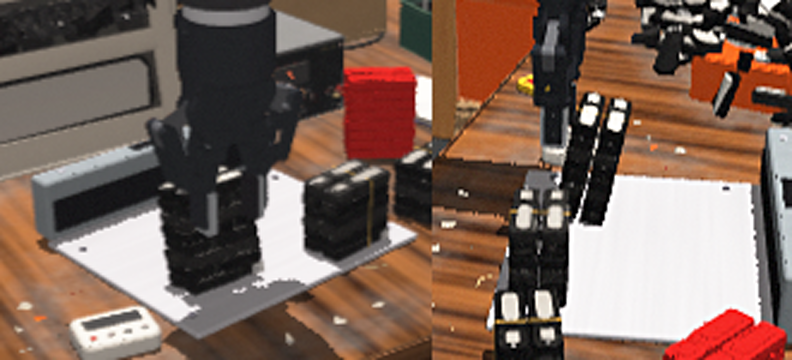

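The pack is leaning away about 10° with its foot down. I'll keep pushing until it falls.

Request:
arm_command:
  increments:
    - [[0.004,-0.0015,0],[0,0,0],45]
    - [[0.008,-0.003,0],[0,0,0],45]
    - [[0.012,-0.005,0],[0,0,0],45]
    - [[0.016,-0.0065,0],[0,0,0],45]
    - [[0.02,-0.008,0],[0,0,0],45]
    - [[0.024,-0.01,0],[0,0,0],45]
    - [[0.028,-0.0115,0],[0,0,0],45]
    - [[0.028,-0.0115,0],[0,0,0],45]
    - [[0.028,-0.0115,0],[0,0,0],45]
    - [[0.028,-0.0115,0],[0,0,0],45]

```text
clock: 4.7
tcp_pos: [0.5275, -0.129, 0.0569]
orientation: [-2.605, -1.756, 0.0]
contact_force: [-0.0, 0.0, 0.5]
grip_width: 0.038
```

```bash
python3 v.py pics/s4.png
```

```text
4.8 [ 0.52755607 -0.12897494  0.05696088] [ 0.17161856  0.02382358 -0.85385474]
```

View pics/s4.png

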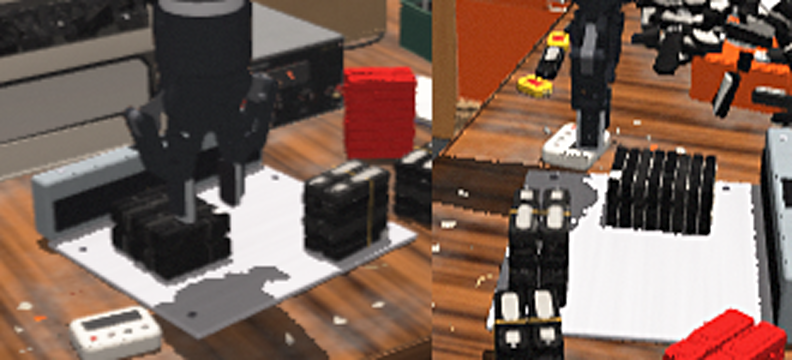

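The pack lies flat on its side in both views, at (170,235) in the scene half and (660,190) in the side half, and the short pack is unmoved. I'll compute its pose and the tip height.

Run:
```python
from h import *
M=np.array([.450,-.1665]);y=-.335;X=np.array([np.cos(y),np.sin(y)]);Y=np.array([-X[1],X[0]])
S=lambda p:(round(1e3*(p[:2]-M)@X,1),round(1e3*(p[:2]-M)@Y,1))
side=lambda u,v:(u/2.4-180+220,v/2.4+140)
sc=lambda u,v:(u/2.4+150,v/2.4+140)
for l,n,p,z in [("near R bottom","side",side(606,223),.006),("far R bottom","side",side(711,235),.006),("far R top","side",side(714,165),.05),("far R top2","side",side(712,183),.05),
 ("near L bot","scene",sc(168,281),.006),("near R bot","scene",sc(229,255),.006),("far L bot","scene",sc(116,248),.006),("near L top","scene",sc(168,243),.05)]:
    print(l,S(ray(n,p,z)))
print("tcp",S(np.array([.5275,-.129])))
J=np.array([.380,.925,0])
t=np.array([.5275,-.129,0])
for z in (.05,.06,.07,.08): print(z,(proj("side",t-.022*J+[0,0,z])-[40,140])*2.4,(proj("scene",t+.022*J+[0,0,z])-[150,140])*2.4)
```

```text
near R bottom (np.float64(76.4), np.float64(31.6))
far R bottom (np.float64(161.9), np.float64(22.7))
far R top (np.float64(161.6), np.float64(61.6))
far R top2 (np.float64(159.6), np.float64(28.7))
near L bot (np.float64(81.3), np.float64(89.9))
near R bot (np.float64(82.0), np.float64(23.8))
far L bot (np.float64(158.2), np.float64(87.0))
near L top (np.float64(66.4), np.float64(99.2))
tcp (np.float64(60.9), np.float64(60.9))
0.05 [587.90786444 169.69555822] [187.53998458 238.44513074]
0.06 [588.28976309 158.58894876] [187.11809214 227.25962031]
0.07 [588.67494787 147.38677003] [186.69270139 215.98135999]
0.08 [589.06346138 136.08778318] [186.26376863 204.60919135]
```

Request:
arm_command:
  increments:
    - [[-0.014,0.003,0],[0,0,0.05],45]
    - [[-0.014,0.003,-0.01],[0,0,0.05],45]
    - [[-0.014,0.003,-0.025],[0,0,0.05],45]
    - [[-0.014,0.003,-0.041],[0,0,0.05],45]
    - [[-0.014,0.003,-0.041],[0,0,0.05],45]
    - [[-0.007,0.001,-0.041],[0,0,0.05],45]
    - [[0.0,-0.002,-0.041],[0,0,0.05],45]
    - [[0.005,-0.0035,-0.041],[0,0,0.05],45]
    - [[0.01,-0.0055,-0.041],[0,0,0.05],45]
    - [[0.015,-0.007,-0.041],[0,0,0.05],45]

```text
clock: 5.8
tcp_pos: [0.5431, -0.1363, 0.0162]
orientation: [-2.561, -1.82, -0.0]
contact_force: [-1.4, 0.1, 1.6]
grip_width: 0.0388
```

Request:
arm_command:
  increments:
    - [[0.005,-0.0015,0],[0,0,0],45]
    - [[0.01,-0.0035,0],[0,0,0],45]
    - [[0.014,-0.005,0],[0,0,0],45]
    - [[0.018,-0.0065,0],[0,0,0],45]
    - [[0.022,-0.0075,0],[0,0,0],45]

```text
clock: 6.3
tcp_pos: [0.565, -0.1437, 0.016]
orientation: [-2.561, -1.82, 0.0]
contact_force: [-1.8, 1.0, 1.4]
grip_width: 0.0383
```

```bash
python3 v.py pics/s5.png
```

```text
6.4 [ 0.56577051 -0.14390712  0.0160995 ] [ 0.05030652 -0.24274101  0.25176933]
```

View pics/s5.png

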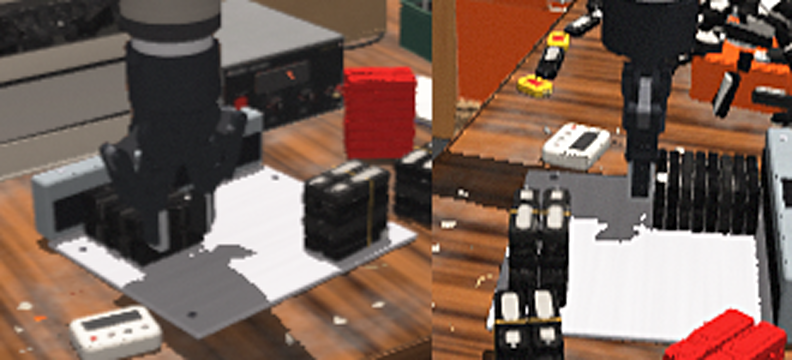

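The pack is being pushed square, with about 8 mm left to the stop. I'll close the gap in small steps and watch the force.

Request:
arm_command:
  increments:
    - [[0.003,-0.001,0],[0,0,0],45]
    - [[0.005,-0.0015,0],[0,0,0],45]
    - [[0.006,-0.002,0],[0,0,0],45]

```text
clock: 6.7
tcp_pos: [0.5709, -0.1455, 0.0159]
orientation: [-2.56, -1.82, 0.0]
contact_force: [-0.8, -0.0, 0.5]
grip_width: 0.0382
```

Request:
arm_command:
  increments:
    - [[0.001,-0.0003,0],[0,0,0],45]
    - [[0.002,-0.0007,0],[0,0,0],45]

```text
clock: 6.9
tcp_pos: [0.5723, -0.146, 0.0159]
orientation: [-2.56, -1.82, 0.001]
contact_force: [-3.0, 1.6, 3.1]
grip_width: 0.0386
```

Request:
arm_command:
  increments:
    - [[0.001,-0.0003,0],[0,0,0],45]
    - [[0.002,-0.0007,0],[0,0,0],45]

```text
clock: 7.1
tcp_pos: [0.5722, -0.146, 0.0156]
orientation: [-2.557, -1.817, 0.004]
contact_force: [-9.7, 4.2, 7.0]
grip_width: 0.0384
```

Request:
arm_command:
  increments:
    - [[0.0005,-0.0002,0],[0,0,0],45]
    - [[0.001,-0.0003,0],[0,0,0],45]

```text
clock: 7.3
tcp_pos: [0.5722, -0.1461, 0.0154]
orientation: [-2.555, -1.816, 0.006]
contact_force: [-11.2, 3.8, 9.3]
grip_width: 0.0383
```

The advance stopped at the predicted distance (near face at 119.7 mm of 120) with the force rising. One more small press to seat it, then I'll back straight off and rise.

Request:
arm_command:
  increments:
    - [[0.001,-0.0003,0],[0,0,0],45]
    - [[0.002,-0.0007,0],[0,0,0],45]

```text
clock: 7.5
tcp_pos: [0.5722, -0.1461, 0.015]
orientation: [-2.553, -1.814, 0.01]
contact_force: [-15.9, 6.1, 12.2]
grip_width: 0.0383
```

Request:
arm_command:
  increments:
    - [[-0.003,0.001,0],[0,0,0],45]
    - [[-0.01,0.0035,0],[0,0,0],45]
    - [[-0.025,0.0085,0],[0,0,0],45]
    - [[-0.045,0.0155,0],[0,0,0],45]
    - [[-0.06,0.021,0.03],[0,0,0],45]
    - [[-0.075,0.026,0.07],[0,0,0],45]
    - [[-0.085,0.03,0.115],[0,0,0],45]
    - [[-0.095,0.033,0.16],[0,0,0],45]
    - [[-0.11,0.04,0.2],[0,0,0],45]
    - [[-0.11,0.04,0.2],[0,0,0],45]

```text
clock: 8.5
tcp_pos: [0.47, -0.1083, 0.2212]
orientation: [2.557, 1.817, 0.016]
contact_force: [-0.3, 0.4, 0.3]
grip_width: 0.0381
```

Run:
```python
from h import *
import cv2,json
m=r.camera_model("wrist");w=r.grab_frame("wrist")
json.dump({k:np.array(v).tolist() for k,v in m.items()},open("w2.json","w"))
cv2.imwrite("pics/w2.png",w)
a=r.grab_frame("scene");b=r.grab_frame("side");cv2.imwrite("pics/a2.png",a);cv2.imwrite("pics/b2.png",b)
a=a[180:290,150:330];b=b[170:290,230:400]
R=lambda i,f:cv2.resize(i,None,fx=f,fy=f,interpolation=cv2.INTER_CUBIC)
q=proj("wrist",(.585,-.15,.05),m);print(q,r.get_obs()["tcp_pos"],r.get_obs()["contact_force"])
A=R(a,2.2);B=R(b,2.2);u,v=int(min(max(q[0]-110,0),340)),int(min(max(q[1]-80,0),260));W=R(w[v:v+160,u:u+220],2)
H=600;out=np.zeros((600,800,3),np.uint8)
out[:A.shape[0],:A.shape[1]]=A;out[:B.shape[0],400:400+B.shape[1]]=B;out[270:270+W.shape[0],:W.shape[1]]=W[:330]
print(u,v);cv2.imwrite("pics/f.png",out)
```

```text
[275.28392427 288.3508996 ] [ 0.46805141 -0.10771655  0.21601139] [ 0.29591144 -0.70305692  0.24643387]
165 208
```

View pics/f.png

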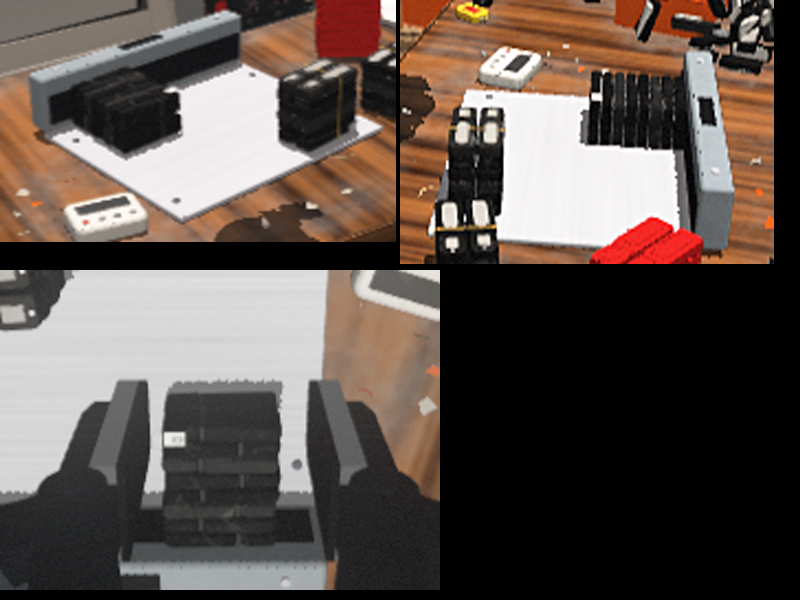

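The pack lies flat and looks square against the window, with the robot clear and the short pack and pager in place. Last comes a numeric squareness and position check.

Run:
```python
from h import *
import cv2,json
m={k:np.array(v) for k,v in json.load(open("w2.json")).items()};g=cv2.imread("pics/w2.png").max(axis=2).astype(int)
M=np.array([.450,-.1665]);y=-.335;X=np.array([np.cos(y),np.sin(y)]);Y=np.array([-X[1],X[0]])
def fit(l,pts,z,along):
    W=np.array([ray("wrist",p,z,m)[:2] for p in pts]);s=np.c_[(W-M)@X,(W-M)@Y]
    i,j=(0,1) if along=="y" else (1,0)
    vx=cv2.fitLine(s.astype(np.float32),cv2.DIST_HUBER,0,.001,.001).ravel();print(l,"pos mm",1e3*np.median(s[:,i]),"slope",vx[i]/vx[j])
def rows(us,v0,v1,sgn): return [(u,v0+np.argmax(sgn*np.diff(g[v0:v1,u]))+.5) for u in us]
def cols(vs,u0,u1,sgn): return [(u0+np.argmax(sgn*np.diff(g[v,u0:u1]))+.5,v) for v in vs]
fit("pack near bottom edge",rows(range(252,300,3),262,276,-1),.006,"y")
fit("pack left top edge",cols(range(275,318,3),294,312,1),.05,"x")
fit("pack right top edge",cols(range(275,318,3),240,256,-1),.05,"x")
us=list(range(232,318,3));fit("stop top near edge",rows(us,343,358,1),.062,"y")
o=r.get_obs();print(o["clock"],o["contact_force"],o["tcp_pos"])
```

```text
pack near bottom edge pos mm 114.41922894286552 slope 0.0021124673
pack left top edge pos mm 93.15741455813865 slope 0.0254075
pack right top edge pos mm 26.313814911994257 slope -0.016168822
stop top near edge pos mm 203.00078676971683 slope -0.0825832
8.65 [ 0.29591144 -0.70305692  0.24643387] [ 0.46805141 -0.10771655  0.21601139]
```

The stop-edge slope disagrees, so I'll look at its raw points and also cross-check with the fixed cameras.

Run:
```python
from h import *
import cv2,json
m={k:np.array(v) for k,v in json.load(open("w2.json")).items()};im=cv2.imread("pics/w2.png");g=im.max(axis=2).astype(int)
M=np.array([.450,-.1665]);y=-.335;X=np.array([np.cos(y),np.sin(y)]);Y=np.array([-X[1],X[0]])
S=lambda p:np.round([1e3*(p[:2]-M)@X,1e3*(p[:2]-M)@Y],1)
print([(u,343+int(np.argmax(np.diff(g[343:358,u])))) for u in range(228,328,5)])
for u in (232,245,260,275,290,305,318): print(u,g[318:362:2,u])
for l,n,p,z in [("near L bot","scene",(150+120/2.2,180+155/2.2),.006),("near R bot","scene",(150+180/2.2,180+132/2.2),.006),("near R bot","side",(230+183/2.2+0,170+143/2.2),.006),("far R bot","side",(230+285/2.2,170+147/2.2),.006)]: print(l,n,S(ray(n,p,z)))
```

```text
[(228, 353), (233, 343), (238, 343), (243, 343), (248, 353), (253, 353), (258, 353), (263, 353), (268, 353), (273, 345), (278, 345), (283, 353), (288, 353), (293, 353), (298, 353), (303, 343), (308, 353), (313, 343), (318, 353), (323, 353)]
232 [ 39  42  39  39  34  36  37  31  33  37  32  35  32  58  80  85  82  82
 116 151 173  70]
245 [175 117 116 111  80  35  39  33  33  36  32  35  29  63  81  81  81  83
 121 156 174 167]
260 [ 34  40  43  43  51  64  66  52  47  47  45  37  46  44  59  83  84  84
 117 157 172 173]
275 [ 39  42  40  45  58  65  70  52  46  52  52  35  48  45  68  82  83  86
 120 156 175 173]
290 [ 35  37  44  47  57  62  63  42  45  51  54  36  39  40  70  82  83  81
 124 155 173 173]
305 [169 112 113 115  83  37  36  32  34  36  31  34  33  66  82  83  83  84
 125 157 172 172]
318 [176 117 113 115  80  29  35  37  34  32  31  32  33  65  83  80  82  84
 122 152 172 173]
near L bot scene [124.2  95.9]
near R bot scene [122.8  26.7]
near R bot side [117.1  28.5]
far R bot side [207.3  33. ]
```

```bash
python3 -c "
from bench import r
print(r.hand_in())"
```

```text
the job is handed in; nothing more can be done
None
```

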